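# Change the thread: push one spool cartridge home, pop another up

## Robot

A 6-joint arm with a two-finger parallel gripper is mounted at the origin on the work surface. World frame = base frame: x ahead of the robot, y to its left, z up, the work surface at z = 0. Lengths are in m, angles in rad, forces in N, time in s.
With the tool pointing down it reaches from about 0.4 to 0.825 m from the base axis. Payload 7 kg.
Tool frame: the origin (TCP) lies between the finger pads; the fingertips stand 25 mm ahead of it and the grasp point (between the pads) lies 6 mm ahead of it (arm.tip_extent is the z of the fingertips in the tool frame, in m); z points along the fingers, x is the direction in which the jaws open and shut, and the axes are right-handed (so a half turn about z gives the same grasp; the last joint's range is limited). The gripper opens to 88 mm and grips with 3 to 60 N. Pads are 19 mm wide; open, the fingers measure 130 mm over their backs; the gripper's body (78 mm by 193 mm) begins 47 mm behind the grasp point.
Start: joints at [1.416, 0.359, 0.012, 0, -1.224, -0.288], TCP at [0.289, 0.61, 0.252] pointing down, gripper open.
Joint ranges: [-3.07, 3.07], [-1.43, 2.12], [-1.02, 1.25], [-3.03, 1.67], [-3.05, -0], [-3.03, 3.03]. Speed limits (rad/s): [2.39, 2.39, 3.01, 3.14, 3.14, 3.14].

## Interface

Orientations are given as [roll, pitch, yaw] about the fixed x, y, z axes, in that order (R = Rz(yaw) Ry(pitch) Rx(roll)).
In Python, from station import monitor, grab_frame, job_done, arm gives the robot as it stands.
- The arm moves only by the shell command python3 -m jog 'ROWS' [FORCE]. ROWS is JSON, a list that holds one entry, the list of rows, each a list of 7 numbers: the shift along the world's x, y, z in m, then the turn, a rotation vector about the world's x, y, z in rad, then the opening, from 0 (shut) to 1 (fully open). In form: [[[dx, dy, dz, ax, ay, az, claw], ...]]. A call has 1 to 20 rows; each row shifts and turns the commanded pose from where the row before left it; what a row does not reach is not made up. A row lasts 1/8 s, in which the tool goes at most 62.5 mm and 10.7 degrees, less where a joint would pass 70% of its speed; a pose out of reach is approached as far as the arm can. A call is refused whole if a number of a shift passes 0.0625 or a number of a turn 0.188, either way. A call with a gripper value outside its range is refused whole. The fingers move at their own pace and stop on an object; FORCE is the grip in N (left out, the last holds). Time passes only in rows, so rows that do not move let the fingers close. It gives the time, the measured TCP pose, the force and the opening at its end, in the units of the state.
- monitor.get_state(): the state, without advancing time (a new reading comes with each control period).
- grab_frame(name): name is "scene" or "top" or "wrist"; returns a dict with "pixels" (420x560x3 uint8, red, green, blue), "K" (3x3 intrinsics, pixels), "view" (4x4, takes a point from world to camera coordinates); the wrist camera has in their place "hand_eye" (4x4, takes a point from camera to tool coordinates, whose origin is the TCP and whose axes are the tool frame's). Camera axes: x right, y down, z forward; pixel columns grow to the right and rows downward; lengths in m; the calibration is good to about 2 mm. A picture is of the moment at which its call begins: read the wrist's pose just before it. There is no depth.
- job_done(): hands the job in, once; it reports no verdict.
The state is a dict: "t": time; "q": joint angles; "qd": joint speeds; "joint_efforts": joint torques, N m; "eef_pos": TCP position; "ee_rot": TCP orientation; "force": force on the tool from outside, world axes, zero at the start; "moment": the same for the moment, N m; "width": finger opening in m.
Only numpy, scipy, OpenCV 4.12 (cv2) and the standard library are available. Lean on these libraries where they do the work, as an engineer would, in place of code of your own. Each camera call takes 0.05 s, during which the arm holds its last target.

## Task

I am finished with the red thread and want to tie with the green. First push the raised red cartridge down into its bay until its catch holds it there, and let go; then push the lowered green cartridge so that its catch frees it and it springs up, ready to use. Leave the yellow and the blue cartridges as they are.

Things in the scene. Friction and masses are not known exactly. Their poses are not given: they have to be found in the camera images.
- red_top (a point): Centre of the top of the red thread cartridge: a spool under a flat red cap 40 x 40 mm that slides straight down into a fixed black bay 56 x 56 mm, rim at z = 82 mm. Its push-push catch gives three heights of the top: up z = 128 mm, held z = 103 mm, fully pressed z = 88 mm (rigid stop). It starts up and must end held. Site z axis up; y axis along the row of bays.
- green_top (a point): The same point of the green cartridge, alike in size and behaviour. It starts held and must end up. Pressed anywhere on the cap to z = 92 mm or lower for a moment and let go, a raised cartridge comes back only to the held height, and a held one springs fully up; pressed less, it goes back to where it was. It resists with 2 N (up) to 5 N (near the stop), at most 8 N in a quick push.
- yellow_top (a point): The same point of the yellow cartridge, a bystander of the same make that starts up; not to be pushed. All four bays stand 80 mm apart in one row on a fixed dark wooden rack; which colour stands where varies. Each bay has a tag of its colour on its front and back.
- blue_top (a point): The same point of the blue cartridge, a bystander of the same make that starts held down; not to be pushed.

How it is judged:
On the way, in this order (a step that is already met when the one before it is completed fails the run):
1. the red cartridge is held down by its catch, with nothing touching it (height (world z) of red_top between 0.095 and 0.11 m and contact force between the fingers and anything else below 0.2 N), for 0.3 s.
2. the green cartridge has sprung up (height (world z) of green_top above 0.12 m), for 0.2 s.
At the end, for the whole second after the job is handed in: The red cartridge is held down by its catch (top between 95 and 110 mm above the table), the green one is up (top above 120 mm), and the yellow and blue ones are within 6 mm of where they began (height (world z) of red_top between 0.095 and 0.11 m and height (world z) of green_top above 0.12 m and distance of each of yellow_top, blue_top from where it was at the start of the episode below 0.006 m); the robot touches nothing.
It fails at once if the yellow cartridge is pushed (moves more than 6 mm) (distance of yellow_top from where it was at the start of the episode above 0.006 m).
It fails at once if the blue cartridge is pushed (moves more than 6 mm) (distance of blue_top from where it was at the start of the episode above 0.006 m).
It also fails if it takes over 42 s, if anything falls off the work surface, if the arm or the gripper's body presses on something with over 40 N, if the wrist force passes 120 N, or if a joint passes its speed limit or range.

## Working session

There is one attempt and no reset: what is moved stays moved. The work goes in short steps, Python scripts to look and compute and a shell command to move; the robot and the scene stay as the last step left them, time stands still between calls to the robot, and variables do not carry over. Pictures are saved under pics/ and viewed, and the job is handed in when it is done.

```bash
mkdir -p pics; ls; python3 - <<'E'
from station import monitor, grab_frame, arm
import cv2,numpy as np
s=monitor.get_state();print(s)
print(arm.tip_extent)
for n in("scene","top"):
    f=grab_frame(n);cv2.imwrite(f"pics/{n}0.png",f["pixels"][:,:,::-1]);np.savez(f"pics/{n}0.npz",**{k:np.array(v) for k,v in f.items()})
E
```

```text
pics
{'t': 0.0, 'q': array([ 1.41611875e+00,  3.59390841e-01,  1.10513540e-02, -3.51105885e-04,
       -1.22410748e+00, -2.88090253e-01]), 'qd': array([-0.00061556, -0.0006853 ,  0.00049525,  0.00026221,  0.00346498,
        0.00012745]), 'joint_efforts': array([-2.68888016e-04, -5.82726502e+01,  2.93058944e+01,  6.99716717e+00,
        6.95528928e-03, -1.82381032e-04]), 'eef_pos': array([0.28903209, 0.60948374, 0.25061666]), 'ee_rot': array([-3.14144008e+00, -1.67640082e-03, -2.01368386e+00]), 'force': array([0.09032203, 0.18923477, 0.65940621]), 'moment': array([-7.02660392e-05,  3.42221514e-02,  5.46528270e-03]), 'width': 0.08736658295723643}
0.025
```

View pics/scene0.png

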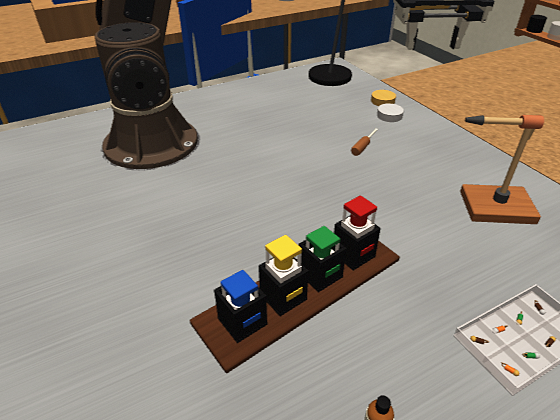

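View pics/top0.png

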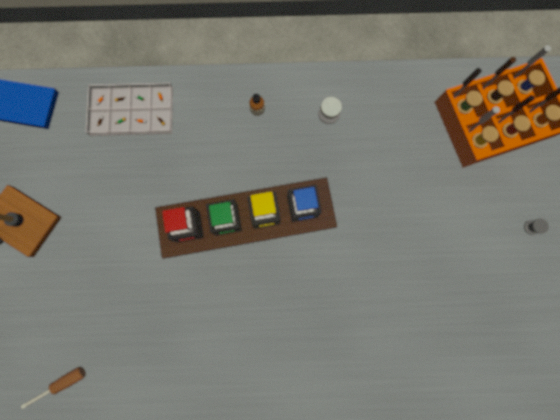

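Scene view: blue, yellow, green and red run from near-left to far-right, with red and yellow raised. The top view shows caps at about red (178,220), green (222,216), yellow (264,207) and blue (305,202). Next I'll measure their positions.

```bash
cat > h.py <<'E'
import numpy as np,cv2
Z=dict(red=.128,green=.103,yellow=.128,blue=.103)
def seg(p):
    hsv=cv2.cvtColor(p,cv2.COLOR_RGB2HSV);h,s,v=[hsv[...,i].astype(int) for i in range(3)]
    ok=(s>150)&(v>90)
    return dict(red=ok&((h<5)|(h>172)),green=ok&(h>50)&(h<85),yellow=ok&(h>22)&(h<33),blue=ok&(h>100)&(h<125))
def back(uv,K,V,z):
    R,t=V[:3,:3],V[:3,3];d=R.T@np.linalg.inv(K)@np.array([*uv,1.]);c=-R.T@t
    return c+d*(z-c[2])/d[2]
E
python3 - <<'E'
from h import *
for n in("scene","top"):
    f=np.load(f"pics/{n}0.npz");V=f["view"];print(n,"cam",-V[:3,:3].T@V[:3,3])
    x0,x1,y0,y1=(190,400,180,370) if n=="scene" else (150,340,175,260)
    for c,m in seg(f["pixels"]).items():
        w=np.zeros_like(m);w[y0:y1,x0:x1]=m[y0:y1,x0:x1]
        k,l,st,ce=cv2.connectedComponentsWithStats(w.astype(np.uint8))
        i=1+np.argmax(st[1:,4]);pts=np.argwhere(l==i)[:,::-1].astype(np.float32)
        v=f["pixels"][l==i].max(1)
        wp=np.array([back(p,f["K"],V,Z[c])[:2] for p in pts])
        r=cv2.minAreaRect((wp*1000).astype(np.float32))
        print(c,st[i],ce[i].round(1),"mean",wp.mean(0).round(4),"rect",r, np.percentile(v,[5,50,95]))
E
```

```text
scene cam [ 1.01046438 -0.17543391  0.59200284]
red [344 196  33  21 377] [360.1 205.6] mean [0.5762 0.2083] rect ((575.9569091796875, 208.56790161132812), (39.91434860229492, 40.24071502685547), 9.366471290588379) [154. 205. 212.]
green [307 226  33  23 416] [322.7 237. ] mean [0.5886 0.1293] rect ((588.1063842773438, 129.4822235107422), (39.26850128173828, 39.71381378173828), 8.396240234375) [129.75 152.   157.  ]
yellow [266 235  35  25 476] [283.  246.8] mean [0.5999 0.0508] rect ((599.5341186523438, 50.78026580810547), (38.584651947021484, 38.31612014770508), 8.832859992980957) [248. 249. 255.]
blue [221 270  37  29 596] [238.4 283.8] mean [ 0.6131 -0.029 ] rect ((612.7023315429688, -28.77771759033203), (39.73096466064453, 39.74605941772461), 8.788041114807129) [157.75 197.   202.  ]
top cam [0.47965953 0.03542423 0.80712765]
red [163 207  24  26 475] [174.1 219. ] mean [0.5774 0.2082] rect ((576.5186157226562, 208.3722381591797), (40.60210418701172, 40.45664978027344), 8.03689193725586) [135. 162. 166.]
green [210 202  21  23 356] [220. 213.] mean [0.5898 0.13  ] rect ((589.9464111328125, 129.23768615722656), (35.741127014160156, 37.27821350097656), 8.794230461120605) [115. 127. 130.]
yellow [250 191  27  25 522] [262.6 203.3] mean [0.6014 0.0503] rect ((601.2093505859375, 50.17381286621094), (41.905147552490234, 42.787811279296875), 8.212663650512695) [123.15 189.   192.  ]
blue [294 187  24  22 382] [305.8 198. ] mean [ 0.6136 -0.0297] rect ((613.5708618164062, -29.293636322021484), (37.31122970581055, 38.1058464050293), 8.789999961853027) [139. 161. 163.]
```

Both views agree to within about 2 mm: red (0.577, 0.208), green (0.589, 0.129). I'll shut the fingers and move over red.

```bash
python3 -m jog '[[[0.018,-0.025,0,0,0,0,0],[0.018,-0.025,0,0,0,0,0],[0.018,-0.025,0,0,0,0,0],[0.018,-0.025,0,0,0,0,0],[0.018,-0.025,0,0,0,0,0],[0.018,-0.025,0,0,0,0,0],[0.018,-0.025,0,0,0,0,0],[0.018,-0.025,0,0,0,0,0],[0.018,-0.025,0,0,0,0,0],[0.018,-0.025,0,0,0,0,0],[0.018,-0.025,0,0,0,0,0],[0.018,-0.025,0,0,0,0,0],[0.018,-0.025,0,0,0,0,0],[0.018,-0.025,0,0,0,0,0],[0.018,-0.025,0,0,0,0,0],[0.018,-0.025,0,0,0,0,0],[0,0,0,0,0,0,0],[0,0,0,0,0,0,0]]]' 10
python3 - <<'E'
from station import monitor, grab_frame
import cv2
print(monitor.get_state()["eef_pos"])
for n in("wrist","scene"):
    cv2.imwrite(f"pics/{n}1.png",grab_frame(n)["pixels"][:,:,::-1])
E
```

```text
t: 2.35
eef_pos: [0.577, 0.2088, 0.2517]
ee_rot: [3.142, 0.0, -2.015]
force: [0.2, -0.3, 0.2]
width: 0.0007
[0.5770478  0.20878081 0.25167475]
```

View pics/wrist1.png

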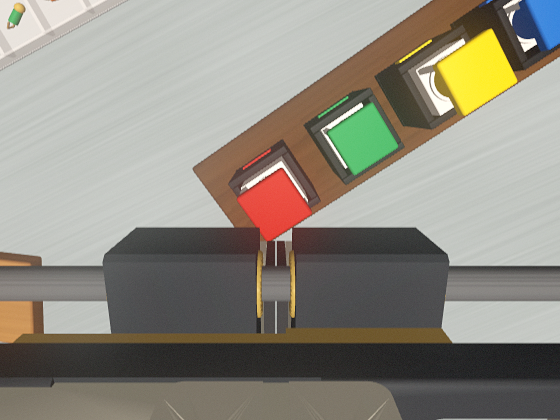

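View pics/scene1.png

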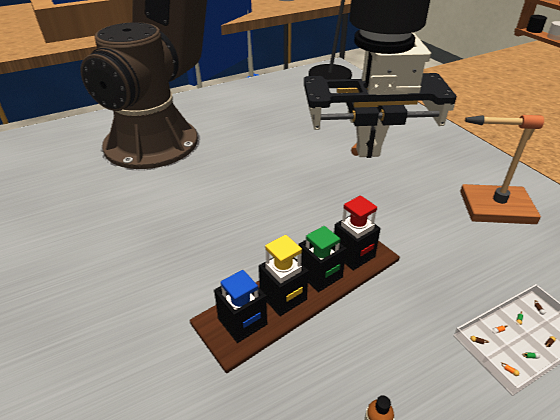

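Wrist view: red cap at (275,205), green at (362,140), fingers shut at (275,250). In the scene view the fingertips (370,150) are above red with clear space. I'll press to a tip z of about 0.0895.

```bash
python3 -m jog '[[[0,0,-0.023,0,0,0,0],[0,0,-0.023,0,0,0,0],[0,0,-0.023,0,0,0,0],[0,0,-0.023,0,0,0,0],[0,0,0,0,0,0,0],[0,0,-0.009,0,0,0,0],[0,0,-0.009,0,0,0,0],[0,0,-0.009,0,0,0,0],[0,0,-0.009,0,0,0,0],[0,0,-0.0095,0,0,0,0],[0,0,0,0,0,0,0],[0,0,0,0,0,0,0]]]'
```

```text
t: 3.95
eef_pos: [0.5779, 0.2105, 0.1143]
ee_rot: [-3.141, 0.001, -2.013]
force: [2.4, 4.3, 4.4]
width: 0.0004
```

```bash
python3 -m jog '[[[0,0,0.01,0,0,0,0],[0,0,0.015,0,0,0,0],[0,0,0.025,0,0,0,0],[0,0,0.025,0,0,0,0],[0,0,0,0,0,0,0],[0,0,0,0,0,0,0],[0,0,0,0,0,0,0],[0,0,0,0,0,0,0]]]'
python3 - <<'E'
from station import monitor, grab_frame
from h import *
f=grab_frame("scene");p=f["pixels"];cv2.imwrite("pics/scene2.png",p[:,:,::-1])
cv2.imwrite("pics/crop2.png",cv2.resize(p[180:370,190:410,::-1],None,fx=3,fy=3))
E
```

```text
t: 4.95
eef_pos: [0.5769, 0.2096, 0.1883]
ee_rot: [3.141, -0.001, -2.014]
force: [0.5, 0.1, 0.2]
width: 0.0006
```

View pics/crop2.png

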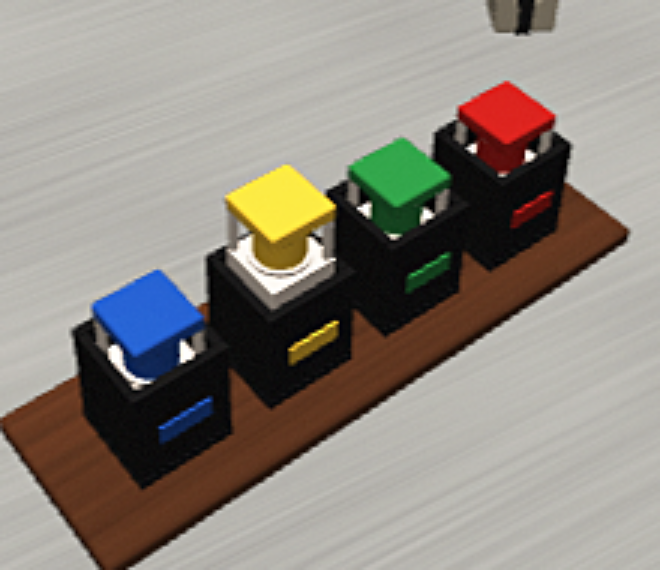

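The red cap, at crop (505,112), now sits at the same height as blue and green, so it's held. The others look unchanged and the fingers are clear. Next is green: move over and press.

```bash
python3 -m jog '[[[0.003,-0.02,0,0,0,0,0],[0.003,-0.02,0,0,0,0,0],[0.003,-0.02,0,0,0,0,0],[0.003,-0.02,0,0,0,0,0],[0,0,0,0,0,0,0],[0,0,-0.025,0,0,0,0],[0,0,-0.025,0,0,0,0],[0,0,0,0,0,0,0],[0,0,-0.009,0,0,0,0],[0,0,-0.009,0,0,0,0],[0,0,-0.008,0,0,0,0],[0,0,0,0,0,0,0],[0,0,0,0,0,0,0]]]'
```

```text
t: 6.62
eef_pos: [0.5901, 0.1303, 0.1137]
ee_rot: [-3.14, 0.002, -2.013]
force: [1.8, 0.1, 4.3]
width: 0.0011
```

```bash
python3 -m jog '[[[0,0,0.015,0,0,0,0],[0,0,0.025,0,0,0,0],[0,0,0.03,0,0,0,0],[0,0,0.04,0,0,0,0],[0,0,0.03,0,0,0,0],[0,0,0,0,0,0,0],[0,0,0,0,0,0,0],[0,0,0,0,0,0,0],[0,0,0,0,0,0,0]]]'
python3 - <<'E'
from station import monitor, grab_frame
from h import *
Z.update(red=.103,green=.128)
f=grab_frame("scene");p=f["pixels"]
cv2.imwrite("pics/crop3.png",cv2.resize(p[180:370,190:410,::-1],None,fx=3,fy=3))
for c,m in seg(p).items():
    w=np.zeros_like(m);w[180:370,190:400]=m[180:370,190:400]
    k,l,st,ce=cv2.connectedComponentsWithStats(w.astype(np.uint8));i=1+np.argmax(st[1:,4])
    print(c,ce[i].round(1),back(ce[i],f["K"],f["view"],Z[c]).round(4))
E
```

```text
t: 7.75
eef_pos: [0.5889, 0.1297, 0.2522]
ee_rot: [3.141, -0.001, -2.014]
force: [0.4, -0.6, 0.9]
width: 0.0006
red [358.3 217.3] [0.5767 0.2079 0.103 ]
green [323.6 225.3] [0.5886 0.1293 0.128 ]
yellow [282.9 246.9] [0.6001 0.0505 0.128 ]
blue [238.4 283.9] [ 0.6134 -0.0291  0.103 ]
```

View pics/crop3.png

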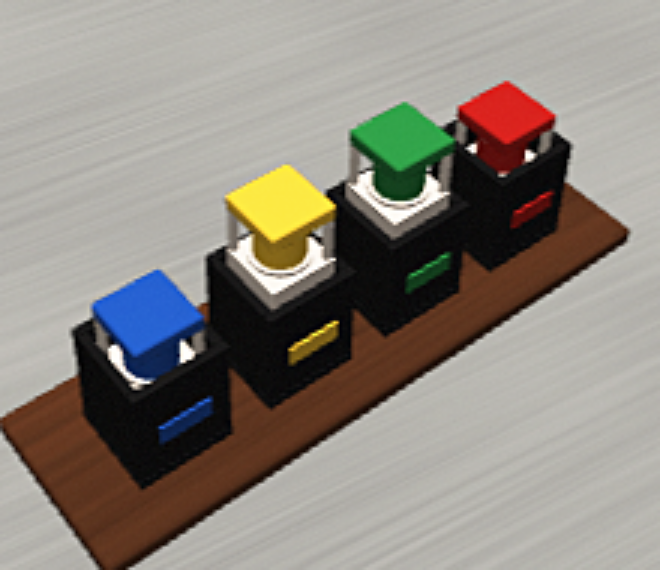

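The green cap, at crop (400,135), is up and red, at (505,112), is held. Yellow and blue are within 0.1 px of where they started, and the arm is clear.

```bash
python3 -c "
from station import job_done; print(job_done())"
```

```text
the job is handed in; nothing more can be done
None
```

The job is done and handed in: the red cartridge is held down by its catch, and the green one has sprung up. I pressed each with the shut fingertips to z of about 89 mm, let go, and stayed clear of red for about half a second before moving to green.

- **Red and green:** back-projecting the last scene picture at red held (103 mm) and green up (128 mm) gave the same x, y positions as at the start, to within 1 mm.
- **Yellow and blue:** they moved by no more than about 0.1 pixel in that picture.
- **Arm:** it finished about 100 mm above the caps at t ≈ 7.8 s, with only noise-level force readings.
- **One oddity:** while pressing red, the force reading showed about 4 N sideways as well as 4.4 N vertically. It went away on release.

No check failed.

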